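Reset the enclosure's key switch

ROBOT

A 7-joint arm with a two-finger parallel gripper is mounted at the origin on the work surface. World frame = base frame: x ahead of the robot, y to its left, z up, the work surface at z = 0. Lengths are in m, angles in rad, forces in N, time in s.
With the tool pointing down it reaches from about 0.35 to 0.9 m from the base axis. Payload 7.2 kg.
Tool frame: the origin (TCP) lies midway between the tips of the shut fingers; the grasp point (between the pads) lies 19 mm behind it; z points along the fingers, y is the line along which they close (so a half turn about z gives the same grasp; the last joint's range is limited). The gripper opens to 88 mm and grips with 3 to 60 N. Pads are 20 mm wide; open, the fingers measure 115 mm over their backs; the gripper's body (75 mm by 178 mm) begins 61 mm behind the grasp point.
Start: joints at [-1.224, 0.411, -0.013, 1.596, 0.006, 1.134, -0.082], TCP at [0.252, 0.572, 0.223] pointing down, gripper open.
Joint ranges: [-2.95, 2.95], [-0.29, 1.99], [-1.47, 1.44], [0.14, 2.54], [-1.03, 4.17], [0.13, 1.85], [-2.86, 2.86]. Speed limits (rad/s): [2.39, 2.39, 3.01, 3.01, 3.14, 3.14, 3.14].

INTERFACE

Orientations are given as a unit quaternion [x, y, z, w].
In Python, from cell import r gives the robot as it stands.
- The arm moves only by the shell command python3 -m jog 'ROWS' [OPENING] [FORCE]. ROWS is JSON, one flat list of numbers, 4 for each row, row after row: the shift along the world's x, y, z in units of 40 mm (1.0 is 40 mm), then the turn about the world's z in units of 8 degrees (1.0 is 8 degrees). In form: [x, y, z, spin, x, y, z, spin, ...]. A call has 1 to 20 rows; each row shifts and turns the commanded pose from where the row before left it; what a row does not reach is not made up. A row lasts 1/10 s, in which the tool goes at most 50 mm and 8.59 degrees, less where a joint would pass 70% of its speed; a pose out of reach is approached as far as the arm can. A call is refused whole if a number of a shift passes 1 or a number of a turn 1, either way. A call with a gripper value outside its range is refused whole. OPENING is the opening, from 0 (shut) to 1 (fully open), set as the call begins (- or left out, the last holds). The fingers move at their own pace and stop on an object; FORCE is the grip in N (left out, the last holds). Time passes only in rows, so rows that do not move let the fingers close. It gives the time, the measured TCP pose, the force, the opening and the grip force at its end, in the units of the state.
- r.get_state(): the state, without advancing time (a new reading comes with each control period).
- r.read_camera(name): name is "scene" or "top" or "wrist"; returns the picture (384x512x3 uint8, blue, green, red); there is no depth.
- r.calibration(name): a dict with "intrinsics" (3x3 intrinsics, pixels), "xyz" and "attitude" of the camera in the world; the wrist camera has in their place "mount" (4x4, takes a point from camera to tool coordinates, whose origin is the TCP and whose axes are the flange's). Camera axes: x right, y down, z forward; pixel columns grow to the right and rows downward; lengths in m; the calibration is good to about 2 mm. A picture is of the moment at which its call begins: read the wrist's pose just before it. calibration takes no time and is no camera call.
- r.job_done(): hands the job in; it is judged then, once.
Trained networks look in the newest picture that a camera, given by its name, has taken for a name from the list of things; names that differ only in an ending like _2 or _b are one class to them, and where a whole thing is asked for, a point or a joint stands for the part that bears it (a point fixed in the world has none). Each returns a list of dicts, best first, with "confidence" (0 to 1); they miss things now and then, are a little off and sometimes report something else, mostly with a low value. They report only what shows in the picture. A call takes as long as a camera call. They do not tell look-alikes from the thing itself.
- r.recognise(camera, target): "extent" ([left, top, right, bottom] in pixels, round what is visible of it).
- r.landmark_of(camera, target): "uv" ([column, row] in pixels: a listed point, or the origin of a listed thing).
The state is a dict: "t": time; "joint_positions": joint angles; "qvel": joint speeds; "joint_torque": joint torques, N m; "position": TCP position; "orientation": TCP orientation; "wrist_force": force on the tool from outside, world axes, zero at the start; "wrist_torque": the same for the moment, N m; "grip_width": finger opening in m; "gripper_force": force on a finger pad.
Only numpy, scipy, OpenCV 4.12 (cv2) and the standard library are available. Lean on these libraries where they do the work, as an engineer would, in place of code of your own. Each camera call takes 0.05 s, during which the arm holds its last target. There are 200 camera calls.

TASK

Pick up the flat double-bit key that lies on the bench, stand it upright in its holder and let go, then take it again by its bow. Put it fully home in the slotted lock on the enclosure, turn it clockwise (seen from above) to the stop and back home, withdraw it and leave it standing fully home in its holder. Leave the other things on the bench where they are.

Things in the scene. Friction and masses are not known exactly. Their poses are not given: they have to be found in the camera images.
- key: Flat steel key with aluminium bow, 110 mm long, about 150 g, lying flat on the bench. x runs along it towards its tip (at the start within 50 degrees of straight away from the robot), y across its width, z through its thickness. Origin on its centre line, mid-thickness, 60 mm from the tip (6 mm above the bench when lying). Half turns about x make no difference.
- key_tip (a point): Centre of the key's tip, 60 mm along its +x; axes as the key's. Measured from here: flat blade 0-15 mm, 20 wide (y), 7 thick (z); round neck 15-24 mm, 7 diameter; shoulder 24-32 mm, 30 wide, 12 thick; shank 32-84 mm, 14 wide, 12 thick; bow 84-110 mm, 48 wide, 12 thick.
- key_bow (a point): Centre of the key's bow (its wide grip), 37 mm along the key's -x from its origin; axes as the key's.
- holder: The key's holder: fixed grey plastic block, 50 (x) by 64 (y) by 40 mm high. Origin at the centre of its underside, z up. In its top is an upright blind slot for the key's blade.
- holder_mouth (a point): Centre of the holder's slot in its top face, 40 mm above the bench; axes as the holder's. Slot 8.6 mm (x) by 22.5 mm (y), 32 mm deep, 3 mm chamfer. The key goes straight down, its width along y, either way round; fully home its shoulder rests on the block, tip 24 mm below the top.
- enclosure: Fixed grey metal enclosure lying on its back, 160 (x) by 240 (y) by 70 mm high; origin at the centre of its underside. Its white door faces up and carries the two lock housings.
- lock: Slotted lock: fixed black square housing with steel cover on the enclosure, 56 by 56 by 34 mm, its top 104 mm above the bench. Origin at the centre of its underside, z up. The 5.5 mm thick cover has an upright slot for the key; under it lies the brass rotor with a slot of the same size, in line with it when home.
- lock_mouth (a point): Centre of the slot in the lock's top face; axes as the lock's. Slot 9 mm (x) by 22 mm (y), 2.5 mm chamfer. The key goes straight down, its width along y, either way round; fully home its shoulder rests on the cover, tip 24 mm below the top. The blade is then wholly under the cover (3.5 mm to spare) and can turn; it comes out only when turned home.
- rotor (a joint): Turn of the lock's rotor, rad: 0 home (start, end stop), grows clockwise seen from above, end stop at 1.3. Friction about 0.05 N m, no spring: it stays where left. The key has about 0.1 rad of play in the rotor's slot either way, so turn about 0.1 rad past to bring the rotor to its stop.
- other_lock: Bystander lock, fixed, housing like the lock's (56 by 56 by 34 mm) but with an 18 mm square hole and a square stud inside; origin at the centre of its underside. The two may be in either place on the enclosure, about 120 mm apart.
- other_key: Bystander, loose: round-bar steel T-key lying flat, 12 mm bar; stem 75 mm along its x from -35 to +40 mm, cross bar 50 mm along its y at x = -35 mm. Origin on the bench under the stem. It and the key may be in either place.
- breaker: Bystander, loose: white circuit breaker, 36 (x) by 85 (y) by 73 mm high, standing on its back; origin at the centre of its underside.
- tape: Bystander, loose: a roll of black tape lying flat, 70 mm outer diameter, 40 mm hole, 19 mm high; origin at the centre of its underside.
- screwdriver: Bystander, loose: orange-handled screwdriver, 190 mm long, lying along its x with the handle to -x, about 30 mm high; origin below its middle.
Mind the look-alikes: they are no part of the job. Leave any black or orange look-alike of the key alone.

How it is judged:
By the outcome, as a careful person would: the job done as asked, in the order asked, and still so for the second after the job is handed in, with the robot touching nothing.
It also fails if it takes over 72 s, if anything falls off the work surface, if the arm or the gripper's body presses on something with over 40 N, if the wrist force passes 120 N, or if a joint passes its speed limit or range.

## Working session

There is one attempt and no reset: what is moved stays moved. The work goes in short steps, Python scripts to look and compute and a shell command to move; the robot and the scene stay as the last step left them, time stands still between calls to the robot, and variables do not carry over. Pictures are saved under pics/ and viewed, at most 10 in all, crops included, and the job is handed in when it is done.

```bash
mkdir -p pics; ls; cat > h.py <<'E'
import numpy as np, cv2
from scipy.spatial.transform import Rotation as R
from cell import r
def cam(name):
    c=r.calibration(name); K=np.array(c["intrinsics"])
    if "mount" in c:
        s=r.get_state(); T=np.eye(4); T[:3,:3]=R.from_quat(s["orientation"]).as_matrix(); T[:3,3]=s["position"]
        return K,T@np.array(c["mount"])
    a=np.array(c["attitude"]); T=np.eye(4); T[:3,:3]=a if a.shape==(3,3) else R.from_quat(a).as_matrix(); T[:3,3]=c["xyz"]
    return K,T
def ray(KT,uv,z):
    K,T=KT; d=T[:3,:3]@np.linalg.solve(K,[uv[0],uv[1],1]); o=T[:3,3]
    return o+d*(z-o[2])/d[2]
def proj(KT,p):
    K,T=KT; q=K@(T[:3,:3].T@(np.array(p)-T[:3,3])); return q[:2]/q[2]
E
python3 - <<'E'
from h import *
for n in("top","scene","wrist"): print(r.calibration(n))
a=r.read_camera("top"); b=r.read_camera("scene")
cv2.imwrite("pics/top.png",cv2.resize(a,(800,600),interpolation=cv2.INTER_CUBIC));cv2.imwrite("pics/scene.png",cv2.resize(b,(800,600)))
KT=cam("top")
for n,z in [("key_tip",.006),("key_bow",.006),("key",.006),("holder_mouth",.04),("lock_mouth",.104),("other_lock",.07),("other_key",0.006)]:
    for d in r.landmark_of("top",n)[:4]: print(n,d["confidence"],np.round(d["uv"],1),np.round(ray(KT,d["uv"],z),4))
E
```

```text
pics
{'intrinsics': array([[415.08349592,   0.        , 257.63264817],
       [  0.        , 415.08349592, 199.24165566],
       [  0.        ,   0.        ,   1.        ]]), 'xyz': array([0.41830178, 0.02207431, 1.12556598]), 'attitude': array([ 0.71103436, -0.69917734,  0.05907983, -0.04572479])}
{'intrinsics': array([[407.7940395 ,   0.        , 255.17122445],
       [  0.        , 407.7940395 , 190.26210895],
       [  0.        ,   0.        ,   1.        ]]), 'xyz': array([0.93439568, 0.68555005, 0.63034468]), 'attitude': array([ 0.20434602,  0.86321244, -0.4472661 , -0.11428043])}
{'intrinsics': array([[314.66678489,   0.        , 250.28510169],
       [  0.        , 314.66678489, 190.865534  ],
       [  0.        ,   0.        ,   1.        ]]), 'mount': array([[-1.00399938e-03, -9.53965317e-01, -2.99915264e-01,
         8.22053508e-02],
       [ 9.99999153e-01, -7.09218567e-04, -1.09173708e-03,
         3.17908013e-05],
       [ 8.28773840e-04, -2.99916106e-01,  9.53965221e-01,
        -1.62306621e-01],
       [ 0.00000000e+00,  0.00000000e+00,  0.00000000e+00,
         1.00000000e+00]])}
key_tip 0.94 [194. 250.] [0.4457 0.17   0.006 ]
key_tip 0.92 [112.4 287.7] [0.344  0.3799 0.006 ]
key_tip 0.84 [183.  174.8] [0.6498 0.2078 0.006 ]
key_tip 0.68 [120.6 133.6] [0.763  0.3852 0.006 ]
key_bow 0.91 [231.8 259.8] [0.4213 0.0685 0.006 ]
key_bow 0.73 [146.  266.4] [0.4005 0.2951 0.006 ]
key_bow 0.68 [139.7 160.4] [0.6879 0.3282 0.006 ]
key_bow 0.55 [206.8 201.5] [0.5771 0.1403 0.006 ]
key 0.81 [135.8 150.7] [0.7151 0.3404 0.006 ]
key 0.78 [196.6 194.1] [0.5969 0.1687 0.006 ]
key 0.78 [221.4 252.3] [0.4407 0.0968 0.006 ]
key 0.71 [346.  191.8] [ 0.6109 -0.2403  0.006 ]
holder_mouth 0.62 [266.9 196. ] [ 0.5899 -0.0217  0.04  ]
lock_mouth 0.95 [349.5 193.3] [ 0.5904 -0.2261  0.104 ]
other_lock 0.92 [390.3 193.1] [ 0.5987 -0.3406  0.07  ]
other_key 0.59 [149.3 202.1] [0.5726 0.2957 0.006 ]
```

View pics/top.png

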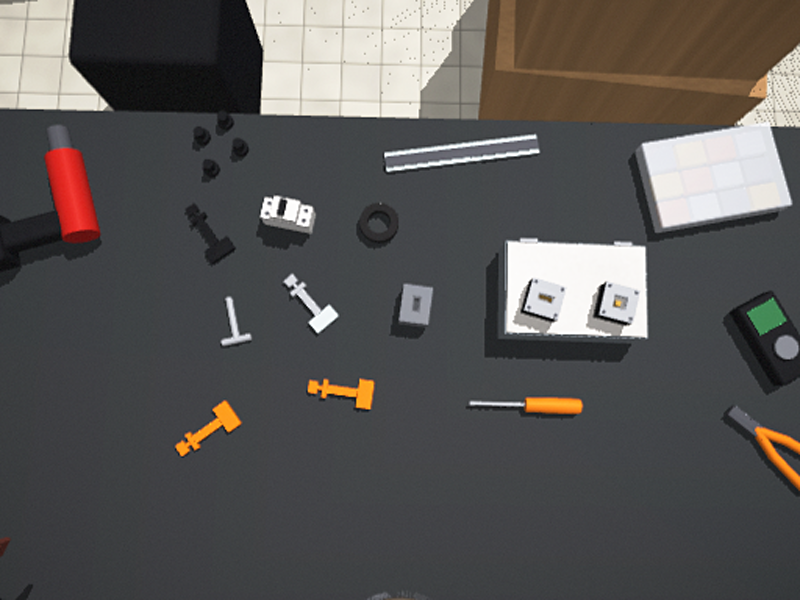

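View pics/scene.png

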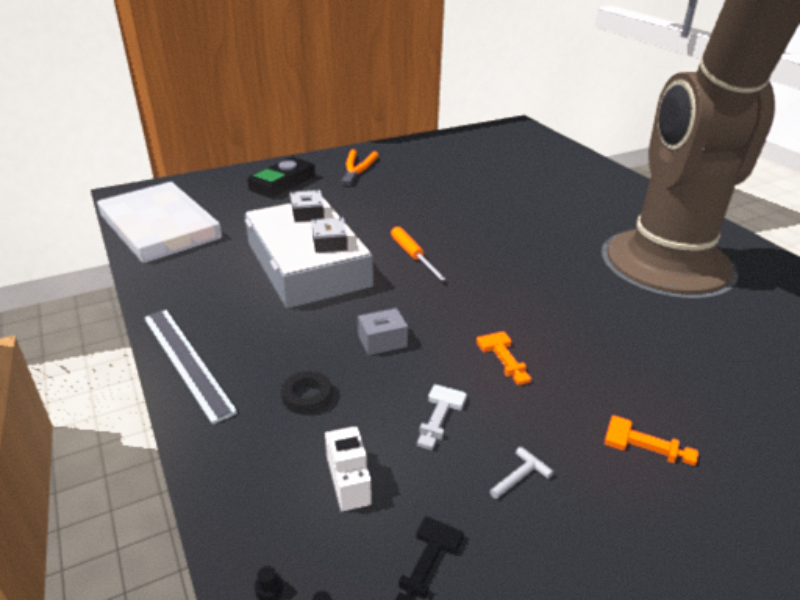

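The top view (800x600) shows these key-shaped candidates:
- black key at (210,233)
- orange keys at (210,430) and (342,392)
- steel T-key at (235,322), which is other_key
- bright steel/aluminium flat double-bit key at (310,303)

The last one fits: it is steel with a wide bow and points within 50° of straight ahead. The holder is at (416,303). The slotted lock is at (544,298), and the square-hole lock is at (619,301).

```bash
python3 - <<'E'
from h import *
a=r.read_camera("top")
c=lambda u,v:cv2.resize(a[v-30:v+30,u-40:u+40],(400,300),interpolation=cv2.INTER_CUBIC)
cv2.imwrite("pics/crop.png",np.vstack([np.hstack([c(198,194),c(266,196)]),np.hstack([c(349,192),c(392,192)])]))
s=r.get_state(); print(s["t"],s["position"],R.from_quat(s["orientation"]).as_matrix().round(3))
E
```

```text
0.5 [0.25189579 0.57195218 0.222624  ] [[-0.915  0.403 -0.   ]
 [ 0.403  0.915 -0.   ]
 [-0.    -0.    -1.   ]]
```

View pics/crop.png

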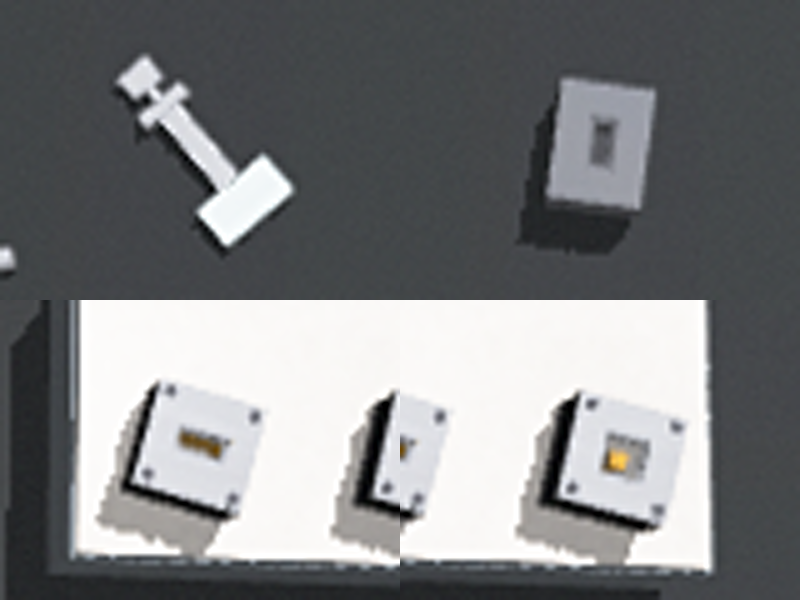

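The crop confirms the steel key at the top left, the holder slot at the top right and the slotted lock at the bottom left. I'll move over the key with the gripper y axis across it.

```bash
python3 -m jog '[0.58,-0.77,0,-1,0.58,-0.77,0,-1,0.58,-0.77,0,-1,0.58,-0.77,0,-1,0.58,-0.77,0,-1,0.58,-0.77,0,-1,0.58,-0.77,0,-1,0.58,-0.77,0,-1,0.58,-0.77,0,-1,0.58,-0.77,0,-1,0.58,-0.77,0,-1,0.58,-0.77,0,-1,0.58,-0.77,0,-1,0.58,-0.77,0,-1,0,0,0,0,0,0,0,0]' 1
cat >> h.py <<'E'
def yaw():
    m=R.from_quat(r.get_state()["orientation"]).as_matrix(); return np.degrees(np.arctan2(m[1,1],m[0,1]))
E
python3 - <<'E'
from h import *
KT=cam("wrist"); a=r.read_camera("wrist"); cv2.imwrite("pics/w1.png",a)
s=r.get_state(); print(s["position"],yaw(),s["joint_positions"])
for n in("key_tip","key_bow","key","holder_mouth"):
    for d in r.landmark_of("wrist",n)[:3]: print(n,d["confidence"],np.round(d["uv"],1),np.round(ray(KT,d["uv"],.04 if n[0]=="h" else .006),4))
# bright blob
p=[ray(KT,uv,.012)[:2] for uv in np.argwhere(a.min(2)>150)[:,::-1]]
g=(a.min(2)>140).astype(np.uint8); n,l,st,c=cv2.connectedComponentsWithStats(g)
for i in range(1,n):
    if st[i,4]>150: 
        q=cv2.findContours((l==i).astype(np.uint8),0,2)[0][0][:,0]
        w=np.array([ray(KT,u,.012)[:2] for u in q]).astype(np.float32); print(st[i],cv2.minAreaRect(w),ray(KT,c[i],.012))
E
```

```text
t: 2.1
position: [0.5769, 0.1401, 0.2225]
orientation: [0.927, 0.376, -0.0, 0.0]
wrist_force: [-0.7, 0.8, -0.4]
grip_width: 0.0875
gripper_force: 0.0
[0.57634518 0.1413706  0.22243929] -45.68556034834635 [-0.73119091  0.38720866  0.54980882  1.70456088 -0.22229726  1.11288269
 -0.91270052]
key_tip 0.93 [172.2 219.6] [0.4525 0.1599 0.006 ]
key_tip 0.75 [249.9  82. ] [0.6442 0.205  0.006 ]
key_bow 0.79 [ 60. 175.] [0.4016 0.2983 0.006 ]
key_bow 0.76 [247.5 163.7] [0.574  0.1411 0.006 ]
key_bow 0.73 [345.7 231.3] [ 0.5986 -0.0147  0.006 ]
key 0.91 [244.5 139.7] [0.5926 0.1641 0.006 ]
key 0.9 [ 28.8 168.8] [0.3815 0.3304 0.006 ]
key 0.62 [204.3 252.9] [0.4453 0.0978 0.006 ]
holder_mouth 0.91 [351.7 248.2] [ 0.5924 -0.018   0.04  ]
[ 295    0   75   52 2453] ((0.7442214488983154, 0.1826566457748413), (0.04892105609178543, 0.07730118930339813), 44.135860443115234) [0.75106403 0.18505781 0.012     ]
[481  32  31  54 829] ((0.8588132262229919, 0.01834344118833542), (0.03654012084007263, 0.048070985823869705), 8.638615608215332) [0.85436124 0.02491615 0.012     ]
[ 109   38   56   80 1236] ((
[... 272 characters left out ...]
 [0.59694506 0.16225222 0.012     ]
[348 218  40  41 802] ((0.6121727824211121, -0.039597708731889725), (0.05507974699139595, 0.029100792482495308), 82.67530822753906) [ 0.61315763 -0.03924477  0.012     ]
[ 82 317 324   1 324] ((0.41099828481674194, -0.008436091244220734), (0.4591677188873291, 0.0), 134.0903778076172) [ 0.41092489 -0.00836035  0.012     ]
[ 100  321  323   21 6023] ((0.4122906029224396, -0.0449395477771759), (0.035260528326034546, 0.46423080563545227), 44.0855598449707) [ 0.42192348 -0.05369925  0.012     ]
[303 350  41  33 216] ((0.42924362421035767, -0.15753397345542908), (0.08479616045951843, 0.007923091761767864), 89.54537200927734) [ 0.42914349 -0.15536831  0.012     ]
```

View pics/w1.png

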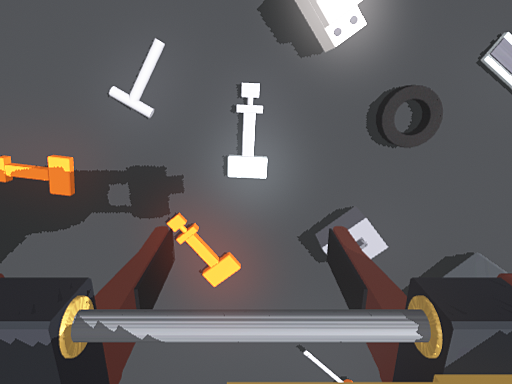

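The wrist view shows the steel key with its bow at (247,166) and tip at (250,85). The rectangle fit puts the bow centre at about (0.5713, 0.1394) with heading 41°. I'll descend on it next.

```bash
python3 -m jog '[-0.13,-0.02,-0.8,-0.4,0,0,-0.8,0,0,0,-0.8,0,0,0,-0.8,0,0,0,-0.8,0,0,0,-0.7,0,0,0,-0.4,0,0,0,-0.2,0,0,0,-0.15,0,0,0,0,0,0,0,0,0]' 1
python3 -m jog '[0,0,0,0,0,0,0,0,0,0,0,0,0,0,0,0,0,0,0,0,0,0,0,0,0,0,0,0,0,0,0,0]' 0.45 10
```

```text
t: 3.45
position: [0.5722, 0.1402, 0.0056]
orientation: [0.937, 0.35, 0.001, -0.0]
wrist_force: [0.4, -0.1, -0.1]
grip_width: 0.0882
gripper_force: 0.0
t: 4.25
position: [0.5715, 0.14, 0.0047]
orientation: [0.937, 0.35, -0.0, -0.0]
wrist_force: [-0.5, -0.2, 1.5]
grip_width: 0.0479
gripper_force: 10.0
```

```bash
python3 -m jog '[0.03,0.027,0.295,0,0.03,0.027,0.295,0,0.09,0.08,0.275,0,0.09,0.08,0.275,0,0.145,0.126,0.236,0,0.145,0.126,0.236,0,0.19,0.165,0.18,0,0.19,0.165,0.18,0,0.22,0.19,0.115,0,0.22,0.19,0.115,0,0.237,0.206,0.04,0,0.237,0.206,0.04,0,0,0,0,0,0,0,0,0]' 0.45 6
python3 -m jog '[0,0,0.3,0,0,0,0.5,0,0,0,0.5,0,0,0,0.5,0,0,0,0,0,0,0,0,0]' 0.45 6
python3 - <<'E'
from h import *
cv2.imwrite("pics/w2.png",np.hstack([r.read_camera("wrist")[:, 50:450],r.read_camera("scene")[140:,112:512].copy() if 0 else cv2.resize(r.read_camera("scene")[120:360,200:450],(400,384))]))
E
```

```text
t: 5.65
position: [0.6442, 0.2035, 0.0955]
orientation: [0.937, 0.351, -0.0, 0.0]
wrist_force: [-0.0, -0.1, -1.5]
grip_width: 0.0478
gripper_force: 6.0
t: 6.25
position: [0.6443, 0.2032, 0.1684]
orientation: [0.937, 0.35, 0.0, -0.0]
wrist_force: [-0.1, -0.4, -2.8]
grip_width: 0.0481
gripper_force: 6.0
```

View pics/w2.png

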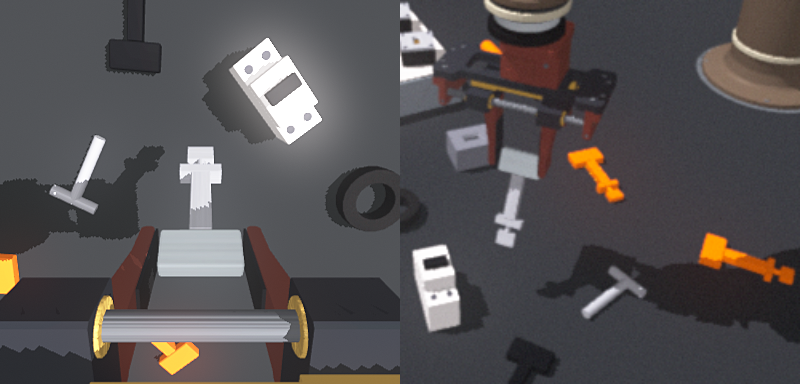

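The key hangs in the gripper with its bow at (201,252) and tip at (201,155) in the left half. I'll compute its tilt.

```bash
cat > tilt.py <<'E'
from h import *
from scipy.optimize import minimize_scalar
def tilt(bz=.0):  # bow centre at TCP + bz up; tilt about gripper y
    KT=cam("wrist"); s=r.get_state(); m=R.from_quat(s["orientation"]).as_matrix(); p=np.array(s["position"])
    r.read_camera("wrist")
    for L,n in ((.097,"key_tip"),(0,"key_bow"),(.037,"key")):
        for d in r.landmark_of("wrist",n)[:3]:
            uv=np.array(d["uv"])
            f=lambda a:np.linalg.norm(proj(KT,p+[0,0,bz]+L*(m[:,2]*np.cos(a)+m[:,0]*np.sin(a)))-uv)
            o=minimize_scalar(f,bounds=(-1.6,1.6),method="bounded")
            print(n,d["confidence"],uv.round(1),"tilt deg toward tool x",np.degrees(o.x).round(1),"px err",round(o.fun,1),"vertical at",proj(KT,p+[0,0,bz]+L*m[:,2]).round(1))
if __name__=="__main__": tilt()
E
python3 tilt.py
```

```text
key_tip 0.73 [251.2 149. ] tilt deg toward tool x 23.8 px err 1.6 vertical at [249.7 192.3]
key_bow 0.97 [185.8  52.9] tilt deg toward tool x 91.7 px err 201.5 vertical at [249.5 244.1]
key_bow 0.87 [226.8 355.7] tilt deg toward tool x 91.7 px err 113.9 vertical at [249.5 244.1]
key_bow 0.76 [ 54.7 272.9] tilt deg toward tool x 91.7 px err 196.9 vertical at [249.5 244.1]
key 0.94 [210.2 338.5] tilt deg toward tool x -91.7 px err 54.9 vertical at [249.6 219.1]
key 0.9 [249.7 206.9] tilt deg toward tool x 14.6 px err 0.1 vertical at [249.6 219.1]
key 0.74 [182.5  11.8] tilt deg toward tool x 74.7 px err 180.3 vertical at [249.6 219.1]
```

```bash
python3 -m jog '[0,0,-0.5,0,0,0,-0.5,0,0,0,-0.4,0,0,0,-0.25,0,0,0,0,0]' 0.45 6
python3 -m jog '[0,0,0,0,0,0,0,0,0,0,0,0,0,0,0,0,0,0,0,0]' 0.45 3
python3 tilt.py | grep -v bow
```

```text
t: 7.05
position: [0.6435, 0.2033, 0.1001]
orientation: [0.937, 0.35, -0.001, 0.0]
wrist_force: [-0.6, 0.2, -1.8]
grip_width: 0.048
gripper_force: 6.0
t: 7.55
position: [0.6446, 0.2036, 0.1023]
orientation: [0.937, 0.351, 0.0, -0.0]
wrist_force: [0.0, -0.2, -1.8]
grip_width: 0.0476
gripper_force: 3.0
key_tip 0.88 [248.5 183.6] tilt deg toward tool x 4.7 px err 1.2 vertical at [249.7 192.3]
key 0.8 [246.6 224.4] tilt deg toward tool x -6.0 px err 3.0 vertical at [249.6 219.1]
```

```bash
python3 -m jog '[0,0,0,0,0,0,0,0,0,0,0.3,0,0,0,0.6,0,0,0,0.8,0,0,0,0.8,0,-0.12,-0.7,0,0.5,-0.12,-0.7,0,0.5,-0.12,-0.7,0,0.5,-0.12,-0.7,0,0.5,-0.12,-0.7,0,0.5,-0.12,-0.7,0,0.5,-0.12,-0.7,0,0.5,-0.12,-0.7,0,0.5,-0.12,-0.7,0,0.5,-0.1,-0.7,0,0.75,0,0,0,0,0,0,0,0]' 0.45 25
cat > meas.py <<'E'
from h import *
def run(n,z,W):
    KT=cam("wrist"); s=r.get_state(); a=r.read_camera("wrist"); print(np.round(s["position"],4),round(yaw(),2))
    for d in r.landmark_of("wrist",n)[:2]: print(n,d["confidence"],np.round(d["uv"],1),np.round(ray(KT,d["uv"],z),4))
    return KT,a
if __name__=="__main__":
    import sys
    KT,a=run(sys.argv[1],float(sys.argv[2]),0); cv2.imwrite("pics/"+sys.argv[3]+".png",a)
E
python3 meas.py holder_mouth 0.04 w3; python3 tilt.py|grep -v bow
```

```text
t: 9.55
position: [0.5973, -0.0773, 0.2029]
orientation: [0.75, 0.662, 0.001, 0.0]
wrist_force: [-0.4, 0.3, -0.7]
grip_width: 0.0474
gripper_force: 25.0
[ 0.5973 -0.0773  0.2029] -7.04
holder_mouth 0.81 [238.2 117.5] [ 0.5931 -0.0185  0.04  ]
key_tip 0.96 [252.7 183.8] tilt deg toward tool x 4.3 px err 2.9 vertical at [249.8 191.9]
key 0.9 [249.4 220.6] tilt deg toward tool x -2.4 px err 0.3 vertical at [249.7 218.5]
key 0.77 [82.1 16.6] tilt deg toward tool x 74.9 px err 232.9 vertical at [249.7 218.5]
```

View pics/w3.png

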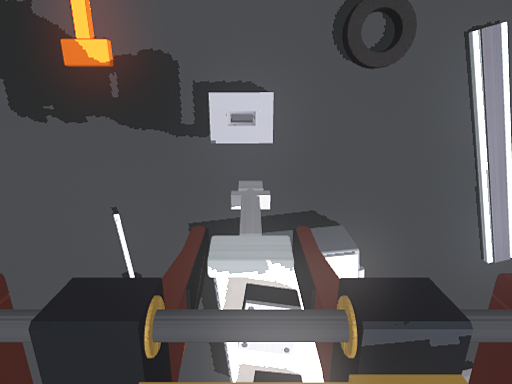

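The holder's top face is at about (241,118), nearly aligned with the image axes. The key hangs with its shoulder at about (250,200) and tip at about (250,183). I'll fit the holder rectangle and the key tilt.

```bash
python3 - <<'E'
from h import *
KT=cam("wrist"); a=r.read_camera("wrist").min(2); p=np.array(r.get_state()["position"]);m=R.from_quat(r.get_state()["orientation"]).as_matrix()
g=(a>130).astype(np.uint8); n,l,st,c=cv2.connectedComponentsWithStats(g); i=l[98,215]; print(st[i])
q=cv2.findContours((l==i).astype(np.uint8),0,2)[0][0][:,0]
for rg in (q,):
    w=np.array([ray(KT,u,.04)[:2] for u in rg]).astype(np.float32); print(cv2.minAreaRect(w))
# slot
sub=a[105:131,222:262]; d=np.argwhere(sub<110)[:,::-1]+[222,105]
w=np.array([ray(KT,u,.04)[:2] for u in d]).astype(np.float32); print("slot",cv2.minAreaRect(w))
for u in (225,236,266,280): print(u,a[170:300,u].tolist())
for v in (186,200,):print(v,a[v,215:290].tolist())
for bz in(-.006,-.003,0,.003):
  for t in (-3,0,3,6):
    ct,sn=np.cos(np.radians(t)),np.sin(np.radians(t)); dn=m[:,2]*ct+m[:,0]*sn; fx=m[:,0]*ct-m[:,2]*sn
    print(bz,t,[proj(KT,p+[0,0,bz]+dn*L+fx*.006)[1].round(1) for L in(-.013,.013,.065,.073)],[proj(KT,p+[0,0,bz]+dn*.097+fx*.0035)[1].round(1)])
E
```

```text
[ 209   94   66   52 3077]
((0.5958732962608337, -0.019415544345974922), (0.05034097656607628, 0.0642608031630516), 83.0533218383789)
slot ((0.5968922972679138, -0.019914735108613968), (0.006889283657073975, 0.02220158278942108), 77.9784164428711)
225 [80, 79, 79, 80, 79, 79, 78, 79, 79, 79, 79, 79, 78, 78, 79, 78, 78, 80, 79, 79, 78, 78, 79, 79, 79, 79, 79, 79, 79, 78, 80, 79, 79, 79, 80, 80, 79, 80, 80, 80, 80, 80, 80, 80, 80, 81, 80, 81, 82, 85, 64, 52, 54, 55, 56, 55, 55, 56, 56, 57, 57, 57, 57, 57, 47, 108, 156, 162, 160, 159, 160, 159, 160, 162, 160, 156, 157, 160, 160, 157, 157, 161, 163, 164, 163, 163, 162, 161, 159, 167, 178, 190, 190, 190, 190, 191, 194, 192, 192, 191, 191, 189, 183, 255, 255, 255, 251, 254, 255, 255, 255, 255, 255, 255, 255, 255, 255, 255, 255, 255, 255, 255, 255, 255, 245, 181, 255, 255, 244, 188]
236 [80, 81, 81, 81, 81, 80, 80, 81, 80, 80, 80, 79, 80, 79, 79, 79, 79, 78, 77, 73, 93, 124, 131, 128, 128, 144, 151, 148, 151, 151, 150, 151, 151, 153, 152, 145, 135, 129, 210, 157, 66, 78, 81, 81, 82, 82, 83, 83, 85, 66, 53, 55, 56, 57, 57, 57, 57, 58, 59, 59
[... 3174 characters left out ...]
 np.float64(224.9), np.float64(197.4), np.float64(194.1)] [np.float64(188.2)]
0 3 [np.float64(246.3), np.float64(224.1), np.float64(193.3), np.float64(189.6)] [np.float64(182.7)]
0 6 [np.float64(247.7), np.float64(223.3), np.float64(189.3), np.float64(185.2)] [np.float64(177.1)]
0.003 -3 [np.float64(246.0), np.float64(227.8), np.float64(202.8), np.float64(199.9)] [np.float64(194.9)]
0.003 0 [np.float64(247.5), np.float64(226.9), np.float64(198.6), np.float64(195.3)] [np.float64(189.3)]
0.003 3 [np.float64(249.0), np.float64(226.1), np.float64(194.5), np.float64(190.8)] [np.float64(183.6)]
0.003 6 [np.float64(250.4), np.float64(225.3), np.float64(190.5), np.float64(186.3)] [np.float64(178.1)]
```

```bash
cat > fit.py <<'E'
from h import *
from scipy.optimize import least_squares
def fit(obs,yobs=()):
    KT=cam("wrist"); s=r.get_state(); p=np.array(s["position"]);m=R.from_quat(s["orientation"]).as_matrix()
    def pt(v,L,x,y=0):
        bx,bz,t=v; ct,sn=np.cos(t),np.sin(t); dn=m[:,2]*ct+m[:,0]*sn; fx=m[:,0]*ct-m[:,2]*sn
        return proj(KT,p+m[:,0]*bx+[0,0,bz]+dn*L+fx*x+m[:,1]*y)
    f=lambda v:[pt(v,L,x)[1]-o for L,x,o in obs]+[pt(v,L,x,h)[0]-pt(v,L,x,-h)[0]-o for L,x,h,o in yobs]
    o=least_squares(f,[0,0,0],x_scale=[.01,.01,.1]); print("bx,bz mm",(o.x[:2]*1e3).round(1),"tilt",np.degrees(o.x[2]).round(2),"res",o.fun.round(1))
if __name__=="__main__":
    fit([(-.013,.006,259.5),(.013,.006,235.5),(-.013,-.006,272),(.065,.006,194.7),(.073,.006,190.3),(.065,-.006,208.7),(.097,.0035,181.5)],[(.065,.006,.015,38.5)])
    a=r.read_camera("wrist").min(2); print(a[174:200,246].tolist(),a[174:190,256].tolist()); print(a[262,195:310].tolist()); print(a[240,200:216].tolist(),a[240,285:300].tolist())
E
python3 fit.py
```

```text
bx,bz mm [-16.9 -19.9] tilt 10.92 res [-0.5 -2.2  2.   1.   0.7 -0.6 -0.6 -1.9]
[81, 81, 80, 81, 79, 78, 84, 118, 132, 131, 131, 130, 127, 125, 143, 155, 148, 132, 128, 129, 128, 141, 134, 127, 127, 127] [80, 81, 80, 81, 80, 78, 85, 119, 130, 131, 132, 130, 127, 126, 142, 156]
[45, 46, 46, 46, 47, 47, 47, 50, 58, 48, 45, 54, 121, 192, 189, 192, 191, 190, 191, 191, 191, 192, 191, 190, 191, 191, 190, 191, 190, 191, 191, 191, 192, 192, 192, 192, 193, 192, 192, 192, 191, 192, 192, 192, 192, 193, 193, 193, 192, 193, 193, 193, 194, 193, 192, 193, 192, 193, 192, 193, 193, 192, 193, 193, 193, 193, 193, 193, 192, 191, 188, 185, 183, 181, 182, 182, 180, 204, 253, 251, 251, 252, 246, 180, 188, 190, 190, 190, 191, 191, 190, 190, 190, 190, 190, 190, 190, 188, 178, 89, 61, 67, 68, 67, 67, 68, 67, 67, 66, 67, 66, 67, 70, 71, 72]
[51, 49, 46, 42, 44, 43, 44, 44, 44, 48, 74, 153, 157, 157, 158, 158] [159, 159, 160, 159, 153, 112, 94, 81, 50, 54, 55, 54, 54, 55, 59]
```

```bash
python3 - <<'E'
from fit import *
fit([(-.013,.006,259.5),(.013,.006,235.5),(.065,.006,194.7),(.073,.006,190.3),(.065,-.006,208.7),(.097,.0035,181)],[(.065,.006,.015,38.5),(-.013,.006,.024,87),(.013,.006,.024,79)])
# triangulate landmarks
obs={}
ks={c:cam(c) for c in("wrist","scene","top")}
p=np.array(r.get_state()["position"])
for c in ks:
    r.read_camera(c)
    for n,L in(("key_tip",.097),("key",.037),("key_bow",0)):
        e=proj(ks[c],p-[0,0,L]); l=[d for d in r.landmark_of(c,n) if np.linalg.norm(np.array(d["uv"])-e)<40]
        for d in l: print(c,n,d["confidence"],np.round(d["uv"],1),"vert exp",e.round(1))
        if l: obs.setdefault(n,[]).append((c,l[0]["uv"]))
for n in obs:
    if len(obs[n])>1:
        o=least_squares(lambda x:np.concatenate([proj(ks[c],x)-u for c,u in obs[n]]),p); print(n,(o.x-p).round(4),o.fun.round(1))
E
```

```text
bx,bz mm [-9.3 -3.9] tilt 8.98 res [ 1.1 -1.9  0.5  0.3  0.1 -0.2  0.6  0.9 -1.6]
wrist key_tip 0.95 [250.9 182.8] vert exp [249.8 191.9]
wrist key 0.67 [248.9 223.7] vert exp [249.7 218.5]
wrist key_bow 0.71 [251.7 253.1] vert exp [249.6 243.4]
scene key_tip 0.89 [234.3 174.9] vert exp [232.8 170.6]
scene key 0.81 [229.9 147.9] vert exp [232.3 148.8]
scene key_bow 0.96 [229.1 136.8] vert exp [232.  134.5]
scene key_bow 0.67 [197.5 133.6] vert exp [232.  134.5]
key_tip [ 0.0014  0.0058 -0.1052] [-0.3 -0.1 -1.  -0.1]
key [-0.0007 -0.0044 -0.0379] [0.5 0.2 1.9 0.3]
key_bow [-0.0002 -0.0132 -0.0126] [0.2 0.1 0.8 0.2]
```

Scene/wrist triangulation and the edge fit agree that the key leans about 9° in the grip, with its tip 6 mm toward tool +x. I'll bring the tip above the slot, put it in the mouth and right it there.

```bash
python3 -m jog '[-0.015,0.43,0,0,-0.015,0.43,0,0,-0.015,0.43,0,0,0,0,-0.4,0,0,0,-0.4,0,0,0,-0.35,0,0,0,0,0,0,0,0,0]' 0.45 25
python3 - <<'E'
from h import *
KT=cam("wrist"); s=r.get_state(); a=r.read_camera("wrist"); print(s["position"],yaw(), proj(KT,[.5962,-.0196,.04]),[proj(KT,np.array(s["position"])+[.0007,.0059,-z]) for z in (.1,.103)])
cv2.imwrite("pics/w4.png",cv2.resize(a[110:290,130:370],(800,600),interpolation=cv2.INTER_CUBIC))
E
```

```text
t: 11.35
position: [0.5954, -0.0252, 0.1559]
orientation: [0.749, 0.663, -0.0, -0.0]
wrist_force: [0.8, -0.4, -1.7]
grip_width: 0.0473
gripper_force: 25.0
[ 0.59544351 -0.02515734  0.15593694] -6.988673156221537 [249.95350974 179.7362216 ] [array([249.81681654, 184.26581944]), array([249.82262525, 183.3061159 ])]
```

View pics/w4.png

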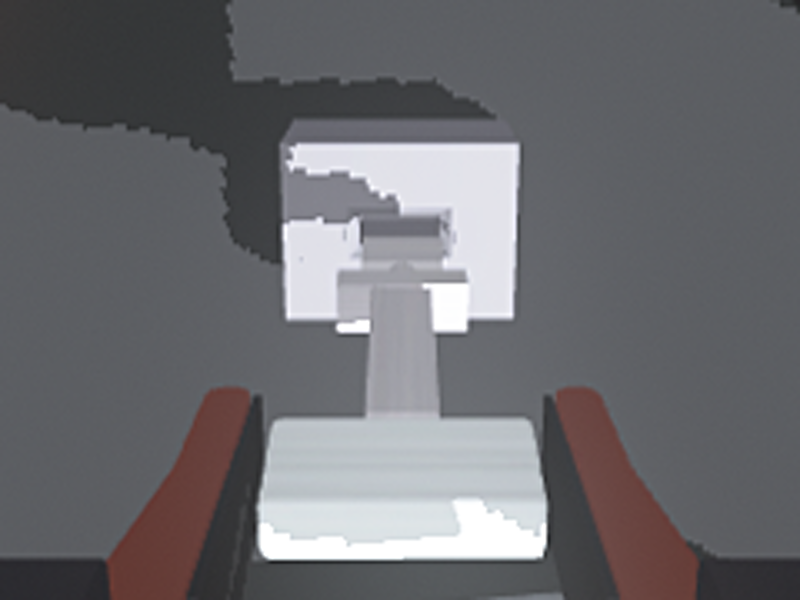

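The crop shows the blade at (402,245) directly over the slot, whose chamfer spans columns 347–455. I'll lower it into the mouth slowly.

```bash
python3 -m jog '[0,0,-0.15,0,0,0,-0.1,0,0,0,-0.1,0,0,0,-0.08,0,0,0,-0.07,0,0,0,0,0]' 0.45 25
python3 -m jog '[0,0,-0.06,0,0,0,-0.06,0,0,0,0,0]' 0.45 15
python3 fit.py | tail -0; python3 - <<'E'
from h import *
for i in range(3):
    r.read_camera("wrist"); s=r.get_state(); print(s["position"].round(4) if hasattr(s["position"],'round') else s["position"],s["wrist_force"],s["wrist_torque"])
E
```

```text
t: 12.0
position: [0.5952, -0.0249, 0.1355]
orientation: [0.749, 0.663, -0.0, -0.0]
wrist_force: [1.4, -0.4, -2.1]
grip_width: 0.0476
gripper_force: 25.0
t: 12.3
position: [0.5953, -0.0248, 0.1308]
orientation: [0.749, 0.663, -0.0, -0.0]
wrist_force: [-0.8, 0.5, -1.9]
grip_width: 0.0476
gripper_force: 15.0
[ 0.5954 -0.0249  0.1311] [-0.21068583  0.17397553 -1.32909093] [-0.12087204  0.08990265 -0.01830558]
[ 0.5955 -0.0249  0.1312] [-0.67787571 -0.57276554 -2.47489319] [-0.05329032  0.06361481 -0.02709985]
[ 0.5955 -0.0249  0.1312] [-0.10182217 -0.24894521 -0.86131216] [-0.10684923  0.03521128  0.02089664]Exception ignored on flushing sys.stdout:
BrokenPipeError: [Errno 32] Broken pipe
```

```bash
python3 -m jog '[0.01,0.09,0,0,0.01,0.09,0,0,0.01,0.09,-0.04,0,0.01,0.08,-0.04,0,0,0,-0.04,0,0,0,-0.04,0,0,0,-0.04,0,0,0,-0.04,0,0,0,0,0]' 0.45 5
python3 -m jog '[0,0,-0.04,0,0,0,-0.04,0,0,0,-0.04,0,0,0,0,0]' 0.45 5
python3 tilt.py | grep -v "bow"
```

```text
t: 13.4
position: [0.5969, -0.011, 0.1213]
orientation: [0.749, 0.663, -0.0, -0.0]
wrist_force: [-0.3, -0.1, -1.3]
grip_width: 0.0481
gripper_force: 5.0
t: 13.8
position: [0.5969, -0.0109, 0.1164]
orientation: [0.749, 0.663, -0.0, -0.0]
wrist_force: [-0.2, -0.5, -0.8]
grip_width: 0.0481
gripper_force: 5.0
key_tip 0.57 [250.8 200.2] tilt deg toward tool x -4.5 px err 1.0 vertical at [249.8 191.9]
key 0.7 [51.1 79.2] tilt deg toward tool x 75.1 px err 221.9 vertical at [249.7 218.5]
key 0.69 [247.5 234.5] tilt deg toward tool x -17.5 px err 2.2 vertical at [249.7 218.5]
```

```bash
python3 -m jog '[0,0,0,0,0,0,0,0,0,0,0,0,0,0,0,0,0,0,0,0,0,0,0.5,0,0,0,0.6,0,0,0,0.6,0,0,0,0,0]' 1 10
python3 - <<'E'
from h import *
a=r.read_camera("wrist"); b=r.read_camera("scene"); s=r.get_state(); p=np.array([.5962,-.0196,0]);print(s["position"],yaw())
cv2.imwrite("pics/w5.png",np.hstack([cv2.resize(a[100:325,150:350],(400,450)),cv2.resize(b[110:222,180:280],(400,450))]))
for c in("wrist","scene"):
    KT=cam(c); r.read_camera(c); print(c,[(z,proj(KT,p+[0,0,z]).round(1)) for z in(.04,.076,.113,.126)])
    for n in("key","key_bow","holder_mouth"): print(n,[(d["confidence"],np.round(d["uv"],1)) for d in r.landmark_of(c,n)[:4]])
E
```

```text
t: 14.9
position: [0.5989, -0.0112, 0.188]
orientation: [0.749, 0.663, 0.002, 0.002]
wrist_force: [0.6, -0.2, 0.6]
grip_width: 0.0877
gripper_force: 0.0
[ 0.59715985 -0.01078538  0.18487834] -6.960061913862005
wrist [(0.04, array([249.9, 185.9])), (0.076, array([249.9, 197.2])), (0.113, array([249.8, 212.1])), (0.126, array([249.8, 218.3]))]
key [(0.87, array([91.9, 81.8])), (0.78, array([248.2, 200.5]))]
key_bow [(0.81, array([ 98.6, 115.5])), (0.61, array([251.8, 210. ]))]
holder_mouth [(0.81, array([249. , 184.3])), (0.67, array([274.5, 367.3]))]
scene [(0.04, array([243.4, 204.7])), (0.076, array([243.4, 192.4])), (0.113, array([243.3, 179.3])), (0.126, array([243.3, 174.5]))]
key [(0.92, array([320.3, 228.5])), (0.69, array([415.4, 284.7])), (0.68, array([239.5, 190.3])), (0.63, array([269.7, 360.6]))]
key_bow [(0.88, array([315.8, 218.1])), (0.68, array([241.5, 182.1])), (0.62, array([395.2, 271.7])), (0.59, array([281.9, 341. ]))]
holder_mouth []
```

View pics/w5.png

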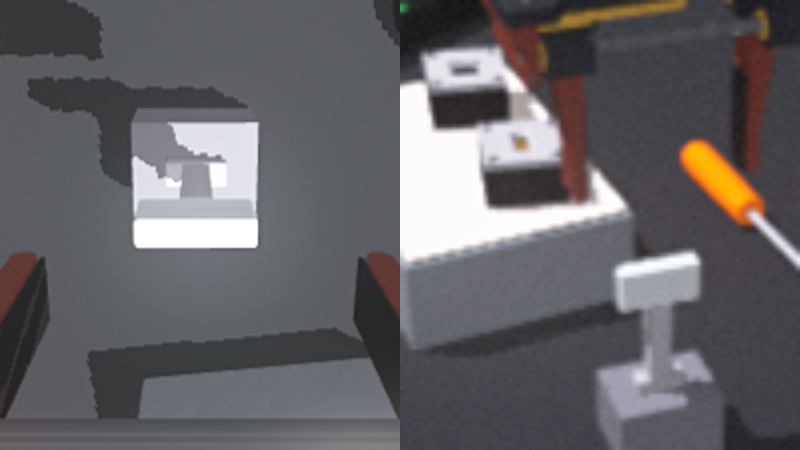

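The key stands upright in the holder with its shoulder on the block: bow at (195,225) in the left crop and upright at (657,320) in the right one. Now I'll retake it by the bow.

```bash
python3 -m jog '[-0.02,-0.215,0,0,0,0,-0.6,0,0,0,-0.6,0,0,0,-0.6,0,0,0,-0.45,0,0,0,0,0,0,0,0,0]' 1 10
python3 -m jog '[0,0,0,0,0,0,0,0,0,0,0,0,0,0,0,0,0,0,0,0,0,0,0,0,0,0,0,0]' 0.45 45
```

```text
t: 16.1
position: [0.5963, -0.0202, 0.095]
orientation: [0.749, 0.663, -0.0, 0.0]
wrist_force: [-0.4, 0.4, -0.1]
grip_width: 0.0878
gripper_force: 0.0
t: 16.8
position: [0.5964, -0.0195, 0.0949]
orientation: [0.749, 0.663, 0.0, 0.0]
wrist_force: [-0.9, 0.4, 2.0]
grip_width: 0.0479
gripper_force: 45.0
```

```bash
python3 -m jog '[0,0,0.25,0,0,0,0.4,0,0,0,0.6,0,0,0,0.7,0,0,0,0.7,0,0,0,0.35,0]' 0.45 45
python3 -m jog '[0.143,-0.47,0,0.855,0.143,-0.47,0,0.855,0.143,-0.47,0,0.855,0.143,-0.47,0,0.855,0.143,-0.47,0,0.855,0.143,-0.47,0,0.855,0.143,-0.47,0,0.855,0.143,-0.47,0,0.855,0.143,-0.47,0,0.855,0.143,-0.47,0,0.855,0.143,-0.47,0,0.855,0.143,-0.47,0,0.855,0,0,0,0,0,0,0,0]' 0.45 45
python3 meas.py lock_mouth 0.104 w6; python3 tilt.py | grep -v bow
```

```text
t: 17.4
position: [0.5971, -0.0197, 0.2176]
orientation: [0.749, 0.663, 0.001, 0.001]
wrist_force: [-0.1, -0.4, -1.6]
grip_width: 0.0476
gripper_force: 45.0
t: 18.8
position: [0.6644, -0.2451, 0.2139]
orientation: [0.131, 0.991, 0.0, -0.001]
wrist_force: [0.9, 1.5, -1.4]
grip_width: 0.0477
gripper_force: 45.0
[ 0.6644 -0.2451  0.2139] 75.0
lock_mouth 0.68 [251.9 110.6] [ 0.5995 -0.2265  0.104 ]
lock_mouth 0.24 [453.1  46.4] [ 0.5935 -0.0596  0.104 ]
key_tip 0.79 [250.4 196.8] tilt deg toward tool x -2.7 px err 0.3 vertical at [250.7 191.7]
key 0.88 [248.8 229.3] tilt deg toward tool x -12.3 px err 1.9 vertical at [250.7 218.2]
key 0.31 [430.3  48.4] tilt deg toward tool x 74.9 px err 221.5 vertical at [250.7 218.2]
```

View pics/w6.png

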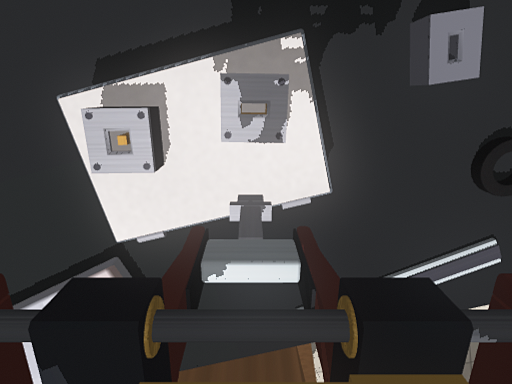

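The wrist view shows the lock cover at (221–289, 73–142) with its slot at about (254,107), and the square-hole lock at (121,140). I'll measure the cover from its four screws and refine the key fit.

```bash
python3 - <<'E'
from h import *
KT=cam("wrist"); s=r.get_state(); a=r.read_camera("wrist"); g=a.min(2); p=np.array(s["position"]); print(p,yaw())
P=[]
for u,v in((228,81),(279,81),(228,135),(280,135)):
    w=g[v-8:v+9,u-8:u+9].astype(float); med=np.median(w); k=np.clip(med-25-w,0,None)
    # keep blob near centre
    n,l,st,c=cv2.connectedComponentsWithStats((k>0).astype(np.uint8)); i=min([i for i in range(1,n) if st[i,4]>=6],key=lambda i:np.linalg.norm(c[i]-8)); k*=(l==i)
    yy,xx=np.mgrid[:17,:17]; c=np.array([(k*xx).sum(),(k*yy).sum()])/k.sum()+[u-8,v-8]; P.append(ray(KT,c,.104)[:2]); print(c.round(1),st[i].tolist(),P[-1].round(4))
P=np.array(P); print("centre",P.mean(0).round(4), "yaw of y", np.degrees([np.arctan2(*(P[1]-P[0])[::-1]),np.arctan2(*(P[3]-P[2])[::-1]),np.arctan2(*(P[0]-P[2])[::-1])]), np.linalg.norm(P[1]-P[0]),np.linalg.norm(P[2]-P[0]))
# slot walls: image rows around slot
for v in (98,100,102,104,106,108,110,112,114,116): print(v,g[v,232:278].tolist())
m=R.from_quat(s["orientation"]).as_matrix()
for z in(.095,.097,.099): print("tip if vertical bz=19-",[proj(KT,p+[0,0,.019]-[0,0,z]+m[:,0]*x).round(1) for x in(-.005,0,.0035,.005)])
print(g[180:215,250].tolist()); print(g[180:230,236].tolist())
E
```

```text
[ 0.6650216  -0.24397861  0.21487984] 75.14469089940593
[227.1  77.2] [0, 0, 17, 11, 142] [ 0.5695 -0.2385]
[279.6  79.4] [6, 4, 7, 6, 23] [ 0.5822 -0.1974]
[226.3 133.6] [3, 1, 7, 10, 48] [ 0.6132 -0.2519]
[277.3 134.9] [2, 5, 7, 7, 38] [ 0.6256 -0.2097]
centre [ 0.5976 -0.2244] yaw of y [ 72.88230836  73.71501805 162.93194356] 0.04294122003997271 0.04574228363130223
98 [189, 188, 188, 187, 189, 189, 190, 193, 183, 98, 108, 111, 112, 111, 112, 111, 111, 110, 112, 110, 111, 110, 111, 112, 110, 109, 111, 110, 109, 111, 111, 112, 110, 110, 110, 110, 109, 110, 110, 109, 108, 109, 111, 110, 109, 109]
100 [191, 191, 190, 191, 188, 171, 177, 180, 186, 170, 88, 94, 96, 95, 95, 94, 95, 94, 94, 95, 94, 94, 93, 94, 93, 94, 92, 92, 95, 94, 94, 95, 95, 95, 95, 94, 94, 102, 109, 109, 108, 109, 109, 109, 109, 109]
102 [191, 191, 190, 192, 189, 165, 176, 170, 79, 116, 117, 118, 119, 117, 116, 115, 106, 107, 107, 107, 108, 108, 108, 108, 109, 107, 106, 97, 98, 97, 98, 100, 99, 91, 97, 95, 95, 108, 111, 110, 110, 110, 110, 112, 110, 112]
104 [187, 186, 187, 187, 183, 153, 166, 160, 64, 147, 143, 141,
[... 1580 characters left out ...]
), array([250.7, 199.6]), array([250.7, 195.4]), array([250.7, 193.6])]
tip if vertical bz=19- [array([250.7, 204.6]), array([250.7, 198.8]), array([250.7, 194.7]), array([250.7, 192.9])]
tip if vertical bz=19- [array([250.7, 203.8]), array([250.7, 198. ]), array([250.7, 193.9]), array([250.7, 192.1])]
[232, 232, 231, 231, 231, 231, 230, 231, 230, 230, 229, 230, 233, 242, 186, 97, 93, 97, 97, 96, 96, 95, 94, 94, 93, 99, 96, 91, 92, 91, 91, 90, 92, 91, 90]
[234, 233, 234, 233, 231, 231, 230, 229, 230, 230, 230, 230, 230, 231, 232, 234, 237, 237, 237, 240, 247, 183, 100, 90, 81, 179, 206, 201, 202, 202, 201, 202, 204, 202, 205, 205, 201, 202, 203, 206, 189, 110, 57, 67, 67, 67, 67, 67, 66, 66]
```

```bash
python3 -m jog '[-0.337,0.0965,0,-0.12,-0.337,0.0965,0,0,-0.337,0.0965,0,0,-0.337,0.0965,0,0,-0.335,0.0965,0,0,0,0,-0.3,0,0,0,-0.2,0,0,0,0,0,0,0,0,0]' 0.45 45
python3 - <<'E'
from h import *
KT=cam("wrist"); s=r.get_state(); a=r.read_camera("wrist"); print(s["position"],yaw(),proj(KT,[.5977,-.2247,.104]),proj(KT,np.array(s["position"])-[0,0,.078]))
cv2.imwrite("pics/w7.png",cv2.resize(a[130:265,160:340],(800,600),interpolation=cv2.INTER_CUBIC))
E
```

```text
t: 20.05
position: [0.5978, -0.2258, 0.194]
orientation: [0.138, 0.99, 0.0, -0.001]
wrist_force: [0.5, -0.0, -1.3]
grip_width: 0.0473
gripper_force: 45.0
[ 0.59782366 -0.2257549   0.19398101] 74.15784709939588 [251.86066617 193.81253345] [250.70093004 198.86274682]
```

View pics/w7.png

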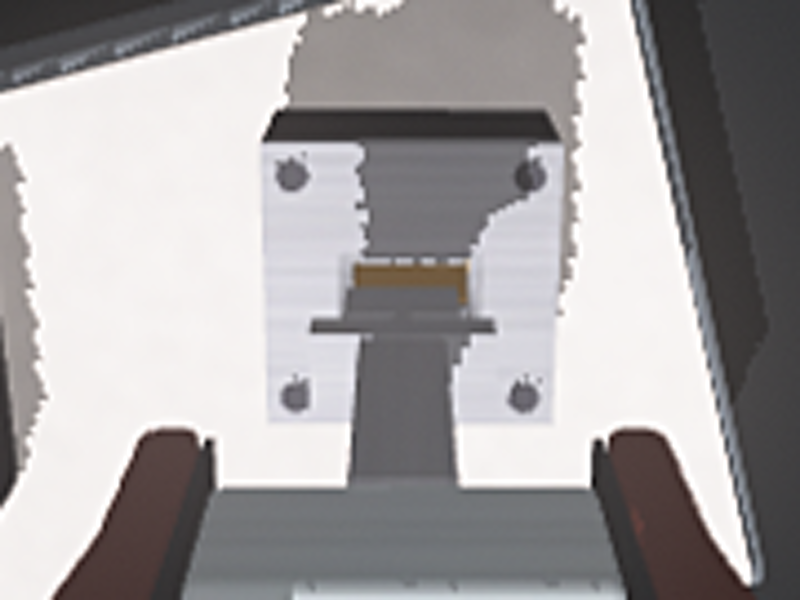

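The blade is centred at column 403 and the slot at column 411 in the crop, so the key sits about 1.2 mm short along tool +y. Fore-aft alignment is good. I'll correct that and lower it in steps.

```bash
python3 -m jog '[0.008,0.03,0,0,0,0,-0.15,0,0,0,-0.12,0,0,0,-0.08,0,0,0,-0.08,0,0,0,0,0]' 0.45 45
python3 -m jog '[0,0,-0.08,0,0,0,-0.08,0,0,0,-0.08,0,0,0,0,0]' 0.45 45
```

```text
t: 20.7
position: [0.5977, -0.2245, 0.1769]
orientation: [0.138, 0.99, 0.0, -0.0]
wrist_force: [0.5, 0.0, -1.1]
grip_width: 0.0476
gripper_force: 45.0
t: 21.1
position: [0.5977, -0.2245, 0.1673]
orientation: [0.138, 0.99, 0.0, -0.0]
wrist_force: [-0.3, -0.6, -1.1]
grip_width: 0.0477
gripper_force: 45.0
```

```bash
python3 -m jog '[0,0,-0.07,0,0,0,-0.07,0,0,0,-0.05,0,0,0,-0.03,0,0,0,0,0]' 0.45 45
python3 -m jog '[0,0,-0.03,0,0,0,0,0]' 0.45 45
python3 -m jog '[0,0,-0.02,0,0,0,0,0]' 0.45 45
```

```text
t: 21.6
position: [0.5979, -0.2246, 0.1591]
orientation: [0.138, 0.99, 0.0, 0.0]
wrist_force: [0.3, -0.0, -1.8]
grip_width: 0.0477
gripper_force: 45.0
t: 21.8
position: [0.5981, -0.2247, 0.1589]
orientation: [0.138, 0.99, 0.0, 0.0]
wrist_force: [-1.7, 0.3, 4.2]
grip_width: 0.0478
gripper_force: 45.0
t: 22.0
position: [0.5983, -0.2248, 0.1589]
orientation: [0.138, 0.99, -0.0, 0.001]
wrist_force: [-3.4, 2.4, 9.6]
grip_width: 0.0482
gripper_force: 45.0
```

```bash
python3 -m jog '[0,0,0.02,0,0,0,0,-0.7,0,0,0,-0.7,0,0,0,-0.7,0,0,0,-0.7,0,0,0,-0.7,0,0,0,-0.7,0,0,0,-0.7,0,0,0,-0.7,0,0,0,-0.7,0,0,0,-0.7,0,0,0,-0.7,0,0,0,-0.7,0,0,0,-0.7,0,0,0,0,0,0,0,0]' 0.45 55
cat > st.py <<'E'
from h import *
r.read_camera("wrist"); s=r.get_state(); print(np.round(s["position"],4),"yaw",round(yaw(),2),"F",np.round(s["wrist_force"],1),"T",np.round(s["wrist_torque"],2),"j7",round(s["joint_positions"][6],2))
E
python3 st.py
```

```text
t: 23.6
position: [0.5978, -0.2251, 0.1589]
orientation: [0.699, 0.715, -0.0, 0.0]
wrist_force: [-3.5, -0.6, 5.6]
grip_width: 0.0479
gripper_force: 55.0
[ 0.5979 -0.2251  0.1589] yaw 1.34 F [-3.  -0.8  6.7] T [-0.04  0.84 -0.03] j7 0.52
```

```bash
python3 -m jog '[0,0,0,-0.4,0,0,0,-0.3,0,0,0,-0.25,0,0,0,0]' 0.45 55; python3 st.py
python3 -m jog '[0,0,0,-0.15,0,0,0,-0.1,0,0,0,0]' 0.45 55; python3 st.py
```

```text
t: 24.05
position: [0.5979, -0.2249, 0.1589]
orientation: [0.745, 0.667, 0.0, 0.0]
wrist_force: [-2.6, -0.1, 7.6]
grip_width: 0.0475
gripper_force: 55.0
[ 0.5979 -0.225   0.1589] yaw -6.27 F [-2.5 -0.2  6.8] T [-0.01  0.87 -0.  ] j7 0.41
t: 24.4
position: [0.5978, -0.2249, 0.1589]
orientation: [0.756, 0.654, 0.0, 0.0]
wrist_force: [-3.5, 0.9, 7.4]
grip_width: 0.0477
gripper_force: 55.0
[ 0.5979 -0.2249  0.1589] yaw -8.24 F [-2.2 -0.3  6.6] T [0.   0.86 0.22] j7 0.38
```

```bash
python3 -m jog '[0,0,0,-0.12,0,0,0,0]' 0.45 55; python3 st.py
python3 -m jog '[0,0,0,-0.12,0,0,0,0]' 0.45 55; python3 st.py
```

```text
t: 24.65
position: [0.5978, -0.2249, 0.1589]
orientation: [0.762, 0.648, 0.0, 0.0]
wrist_force: [-2.8, 0.6, 7.2]
grip_width: 0.0473
gripper_force: 55.0
[ 0.5978 -0.2249  0.1589] yaw -9.18 F [-2.6  0.4  6.9] T [-0.04  0.94  0.32] j7 0.36
t: 24.9
position: [0.5979, -0.2249, 0.1589]
orientation: [0.767, 0.642, -0.0, 0.0]
wrist_force: [-3.1, 1.1, 6.3]
grip_width: 0.0474
gripper_force: 55.0
[ 0.5979 -0.2249  0.1589] yaw -10.12 F [-3.2  0.8  6.3] T [-0.05  0.92  0.43] j7 0.35
```

The torque rises steadily (0.22, 0.32, 0.43 N m), so the rotor is against its stop. Turning back home, going past by the play until it meets the home stop.

```bash
python3 -m jog '[0,0,0,0.7,0,0,0,0.7,0,0,0,0.7,0,0,0,0.7,0,0,0,0.7,0,0,0,0.7,0,0,0,0.7,0,0,0,0.7,0,0,0,0.7,0,0,0,0.7,0,0,0,0.7,0,0,0,0.7,0,0,0,0.7,0,0,0,0.7,0,0,0,0.7,0,0,0,0.3,0,0,0,0,0,0,0,0]' 0.45 55; python3 st.py
python3 -m jog '[0,0,0,0.2,0,0,0,0.2,0,0,0,0]' 0.45 55; python3 st.py
```

```text
t: 26.75
position: [0.5988, -0.2241, 0.1589]
orientation: [0.12, 0.993, 0.0, 0.001]
wrist_force: [-1.2, 2.0, 5.6]
grip_width: 0.0476
gripper_force: 55.0
[ 0.5988 -0.2241  0.1589] yaw 76.18 F [0.5 2.5 5.3] T [0.63 0.06 0.03] j7 1.67
t: 27.1
position: [0.5988, -0.2241, 0.1589]
orientation: [0.092, 0.996, 0.0, 0.001]
wrist_force: [-0.6, 1.0, 6.7]
grip_width: 0.0478
gripper_force: 55.0
[ 0.5987 -0.2241  0.1589] yaw 79.39 F [-0.2  1.4  5.1] T [0.68 0.07 0.05] j7 1.72
```

```bash
python3 -m jog '[0,0,0,0.15,0,0,0,0.1,0,0,0,0]' 0.45 55; python3 st.py
python3 -m jog '[0,0,0,0.12,0,0,0,0]' 0.45 55; python3 st.py
```

```text
t: 27.45
position: [0.5987, -0.2241, 0.1589]
orientation: [0.075, 0.997, 0.0, 0.001]
wrist_force: [-0.8, 2.1, 5.5]
grip_width: 0.0471
gripper_force: 55.0
[ 0.5987 -0.2241  0.1589] yaw 81.37 F [-1.1  2.3  5.9] T [ 0.65  0.16 -0.16] j7 1.76
t: 27.7
position: [0.5987, -0.224, 0.1589]
orientation: [0.067, 0.998, 0.0, 0.001]
wrist_force: [-0.8, 1.7, 6.0]
grip_width: 0.0474
gripper_force: 55.0
[ 0.5987 -0.224   0.1589] yaw 82.31 F [-0.3  2.3  5.7] T [ 0.74  0.05 -0.25] j7 1.77
```

Both stops were met, at about −7.5° and 80.5°, which puts home near 74.5°. I'll centre in the play and withdraw.

```bash
python3 -m jog '[0,0,0,-0.5,0,0,0,-0.47,0,0,0,0,0,0,0.1,0,0,0,0.1,0,0,0,0,0]' 0.45 45; python3 st.py
python3 -m jog '[0,0,0.1,0,0,0,0.1,0,0,0,0,0]' 0.45 45; python3 st.py
```

```text
t: 28.35
position: [0.598, -0.2248, 0.1663]
orientation: [0.134, 0.991, -0.0, 0.0]
wrist_force: [-0.1, -0.4, -1.0]
grip_width: 0.048
gripper_force: 45.0
[ 0.5978 -0.2247  0.166 ] yaw 74.62 F [-0.   0.7 -1.5] T [ 0.01  0.01 -0.01] j7 1.65
t: 28.7
position: [0.5981, -0.2247, 0.1746]
orientation: [0.134, 0.991, -0.0, 0.0]
wrist_force: [-0.2, 0.9, -1.4]
grip_width: 0.0479
gripper_force: 45.0
[ 0.598  -0.2247  0.1743] yaw 74.63 F [-0.2 -0.2 -1.4] T [ 0.01 -0.03 -0.01] j7 1.65
```

```bash
python3 -m jog '[0,0,0.4,0,0,0,0.7,0,0,0,0,0,0,0.307,0,-0.85,0,0.307,0,-0.85,0,0.307,0,-0.85,0,0.307,0,-0.85,0,0.307,0,-0.85,0,0.307,0,-0.85,0,0.307,0,-0.85,0,0.307,0,-0.85,0,0.307,0,-0.85,0,0.307,0,-0.85,0,0.307,0,-0.85,0,0.307,0,-0.85,0,0,0,0,0,0,0,0]' 0.45 45; python3 st.py
python3 - <<'E'
from fit import *
KT=cam("wrist"); s=r.get_state(); a=r.read_camera("wrist").min(2); p=np.array(s["position"]); print(p,yaw()); m=R.from_quat(s["orientation"]).as_matrix()
h=proj(KT,[.596,-.0195,.04]); print("holder exp",h)
g=(a>130).astype(np.uint8); n,l,st,c=cv2.connectedComponentsWithStats(g); i=l[int(h[1])+15,int(h[0])-20]; print(st[i])
q=cv2.findContours((l==i).astype(np.uint8),0,2)[0][0][:,0]; w=np.array([ray(KT,u,.04)[:2] for u in q]).astype(np.float32); print(cv2.minAreaRect(w))
for y in(0,):print("tip front edge exp row",[proj(KT,p-[0,0,.078]+m[:,0]*x).round(1) for x in(.0035,)],"shoulder",[proj(KT,p-[0,0,L]+m[:,0]*.006).round(1) for L in(.046,.054)])
print(a[178:212,250].tolist());print(a[178:220,237].tolist());print(a[200,225:280].tolist())
for nm in("holder_mouth","key_tip"): print(nm,[(d["confidence"],np.round(d["uv"],1)) for d in r.landmark_of("wrist",nm)[:2]])
E
```

```text
t: 30.45
position: [0.5976, -0.0773, 0.2174]
orientation: [0.747, 0.664, -0.0, -0.0]
wrist_force: [-0.4, -0.5, -1.8]
grip_width: 0.0476
gripper_force: 45.0
[ 0.5976 -0.0779  0.2175] yaw -6.8 F [ 1.  -0.7 -1.9] T [-0.06  0.06 -0.03] j7 0.08
[ 0.5976474  -0.07791579  0.21753786] -6.862992631128128
holder exp [241.77471282 116.29254666]
[ 211   91   62   50 2876]
((0.5959228277206421, -0.019250482320785522), (0.05032048374414444, 0.06427488476037979), 83.1456527709961)
tip front edge exp row [array([249.8, 194.8])] shoulder [array([249.7, 205.7]), array([249.7, 201.9])]
[89, 88, 88, 88, 86, 88, 87, 88, 89, 88, 89, 88, 89, 89, 87, 85, 102, 129, 137, 136, 135, 133, 136, 136, 134, 134, 133, 139, 136, 131, 133, 134, 134, 133]
[87, 88, 87, 87, 89, 88, 88, 87, 88, 88, 87, 87, 86, 87, 87, 87, 89, 94, 104, 107, 106, 113, 126, 138, 137, 136, 132, 151, 166, 167, 169, 170, 169, 170, 170, 170, 172, 173, 158, 253, 255, 255]
[87, 87, 88, 87, 86, 84, 84, 85, 84, 84, 83, 89, 126, 153, 150, 149, 149, 149, 150, 149, 149, 149, 150, 149, 141, 136, 144, 151, 151, 150, 149, 149, 149, 150, 150, 149, 166, 211, 145, 76, 83, 83, 84, 84, 84, 85, 88, 89, 88, 89, 89, 88, 88, 88, 88]
holder_mouth [(0.66, array([238. , 115.3]))]
key_tip [(0.82, array([250.6, 198.7])), (0.52, array([250.2, 259.3]))]
```

```bash
python3 -m jog '[-0.01,0.5,0,0,-0.01,0.5,0,0,-0.015,0.45,0,0,0,0,-0.6,0,0,0,-0.7,0,0,0,-0.6,0,0,0,-0.3,0,0,0,-0.1,0,0,0,0,0,0,0,0,0]' 0.45 45; python3 st.py
python3 -m jog '[0,0,-0.1,0,0,0,-0.1,0,0,0,-0.1,0,0,0,0,0]' 0.45 45; python3 st.py
```

```text
t: 31.65
position: [0.5973, -0.0195, 0.1271]
orientation: [0.749, 0.663, 0.001, 0.001]
wrist_force: [0.4, -0.2, -1.3]
grip_width: 0.0479
gripper_force: 45.0
[ 0.5973 -0.0194  0.1271] yaw -6.97 F [ 0.4 -0.2 -1.7] T [-0.09  0.05 -0.02] j7 0.01
t: 32.1
position: [0.5961, -0.0192, 0.1132]
orientation: [0.749, 0.663, -0.0, -0.0]
wrist_force: [0.0, 0.6, -0.6]
grip_width: 0.0476
gripper_force: 45.0
[ 0.5962 -0.0192  0.1135] yaw -6.96 F [ 0.6 -0.3 -1.2] T [-0.1   0.06 -0.02] j7 0.02
```

```bash
python3 -m jog '[0,0,-0.12,0,0,0,-0.12,0,0,0,-0.1,0,0,0,-0.06,0,0,0,0,0]' 0.45 45; python3 st.py
python3 -m jog '[0,0,-0.06,0,0,0,-0.03,0,0,0,0,0]' 0.45 45; python3 st.py
```

```text
t: 32.65
position: [0.5962, -0.0193, 0.0974]
orientation: [0.749, 0.663, -0.0, -0.0]
wrist_force: [-0.2, 0.5, -1.4]
grip_width: 0.0478
gripper_force: 45.0
[ 0.5964 -0.0192  0.0977] yaw -6.97 F [ 0.5 -1.1 -1.3] T [-0.07  0.09 -0.04] j7 0.03
t: 33.0
position: [0.5966, -0.0192, 0.0949]
orientation: [0.749, 0.663, 0.0, 0.0]
wrist_force: [-1.3, -0.1, 3.5]
grip_width: 0.0474
gripper_force: 45.0
[ 0.5967 -0.0192  0.0949] yaw -6.97 F [-1.3 -0.5  4.5] T [-0.03  0.53  0.03] j7 0.03
```

Contact at z = 0.0949, so the key is home. I'll release, retreat and check.

```bash
python3 -m jog '[0,0,0,0,0,0,0,0,0,0,0,0,0,0,0,0,0,0,0,0,0,0,0,0,0,0,0.4,0,0,0,0.6,0,0,0,0.8,0,0,0,0.8,0,0,0,0.8,0,0,0,0,0,0,0,0,0,0,0,0,0]' 1 10
python3 - <<'E'
from h import *
P=np.array([.5962,-.0196,0])
for c in("wrist","scene","top"):
    KT=cam(c); r.read_camera(c)
    for n,z in(("key",.076),("key_bow",.113),("lock_mouth",.104)):
        q=P+[0,0,z] if n[0]=="k" else np.array([.5977,-.2247,.104]); e=proj(KT,q)
        print(c,n,"exp",e.round(1),[(d["confidence"],np.round(d["uv"],1)) for d in r.landmark_of(c,n) if np.linalg.norm(np.array(d["uv"])-e)<25])
print(r.get_state()["grip_width"],r.get_state()["wrist_force"])
E
```

```text
t: 34.45
position: [0.5958, -0.0191, 0.2292]
orientation: [0.749, 0.663, -0.001, -0.001]
wrist_force: [-0.3, -0.4, -0.5]
grip_width: 0.0877
gripper_force: 0.0
wrist key exp [250.6 175.8] [(0.82, array([247.7, 173.8]))]
wrist key_bow exp [250.5 186. ] [(0.94, array([249.4, 182.2]))]
wrist lock_mouth exp [273.7 354. ] [(0.85, array([272.2, 352.7]))]
scene key exp [243.4 192.4] [(0.68, array([240.2, 190.6]))]
scene key_bow exp [243.3 179.3] [(0.72, array([243.3, 182.5]))]
scene lock_mouth exp [209.5 144.1] [(0.8, array([210.3, 143.4]))]
top key exp [266.7 191.4] []
top key_bow exp [267.3 188.9] []
top lock_mouth exp [348.9 190.4] [(0.61, array([348.4, 192.7]))]
0.08784501632406738 [-0.86917105  0.18341358 -0.44869931]
```

The key stands home in the holder in both the wrist and scene views, and the gripper is clear of it.

```bash
python3 -c "
from cell import r
print(r.job_done())"
```

```text
the job is handed in; nothing more can be done
None
```

The job is handed in at about 35 s: I stood the key in its holder and retook it by the bow, turned it to the stop and back home in the slotted lock, then withdrew it and left it standing fully home in its holder.

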